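# Put the ball massager away in its sliding-lid case

### The arm

A 7-joint arm with a two-finger parallel gripper is mounted at the origin on the work surface. World frame = base frame: x ahead of the robot, y to its left, z up, the work surface at z = 0. Lengths are in m, angles in rad, forces in N, time in s.
With the tool pointing down it reaches from about 0.425 to 0.875 m from the base axis. Payload 4.7 kg.
Tool frame: the origin (TCP) lies midway between the tips of the shut fingers; the grasp point (between the pads) lies 19 mm behind it; z points along the fingers, y is the line along which they close (so a half turn about z gives the same grasp; the last joint's range is limited). The gripper opens to 87 mm and grips with 3 to 60 N. Pads are 19 mm wide; open, the fingers measure 117 mm over their backs; the gripper's body (75 mm by 190 mm) begins 51 mm behind the grasp point.
Start: joints at [-1.272, 0.321, -0.07, 1.45, 0.023, 1.371, -0.057], TCP at [0.183, 0.624, 0.223] pointing down, gripper open.
Joint ranges: [-2.86, 2.86], [-0.3, 2.09], [-1.38, 1.24], [0.06, 2.45], [-1.56, 4.7], [0.09, 2.05], [-2.69, 2.69]. Speed limits (rad/s): [2.57, 2.57, 3.14, 3.14, 3.14, 3.14, 3.14].

### API

Orientations are given as a rotation vector (axis times angle).
In Python, from bench import ctrl gives the robot as it stands. The module is installed in compiled form; this text tells all that it offers.
- The arm moves only by the tool carry_out, never from a script. Its argument "steps" is a list of rows, each a list of 7 numbers: the turn, a rotation vector about the world's x, y, z in degrees, then the shift along the world's x, y, z in cm, then the opening, from 0 (shut) to 1 (fully open). A call has 1 to 12 rows; each row is the pose to reach, as a shift and turn from the pose commanded when the call began; what a row does not reach only later rows make up. A row lasts 1/10 s, in which the tool goes at most 50 mm and 8.59 degrees, less where a joint would pass 70% of its speed; a pose out of reach is approached as far as the arm can. A call with a gripper value outside its range is refused whole. The fingers move at their own pace and stop on an object; "squeeze" is the grip in N (left out, the last holds). Time passes only in rows, so rows that repeat a pose let the fingers close. It gives the time, the measured TCP pose, the force, the opening and the grip force at its end, in the units of the state.
- ctrl.get_state(): the state, without advancing time (a new reading comes with each control period).
- ctrl.get_image(name): name is "scene" or "top" or "wrist"; returns a dict with "pixels" (420x560x3 uint8, red, green, blue), "camera_matrix" (3x3 intrinsics, pixels), "cam_to_world" (4x4, takes a point from camera to world coordinates); the wrist camera has in their place "T_tool_cam" (4x4, takes a point from camera to tool coordinates, whose origin is the TCP and whose axes are the flange's). Camera axes: x right, y down, z forward; pixel columns grow to the right and rows downward; lengths in m; the calibration is good to about 2 mm. A picture is of the moment at which its call begins: read the wrist's pose just before it. There is no depth.
- ctrl.close_job(): hands the job in; it is judged then, once.
The state is a dict: "time": time; "joint_positions": joint angles; "qd": joint speeds; "joint_torque": joint torques, N m; "position": TCP position; "tool_rot": TCP orientation; "ft_force": force on the tool from outside, world axes, zero at the start; "torque": the same for the moment, N m; "grip_width": opening from 0.0 (shut) to 1.0 (fully open); "grip_force": force on a finger pad.
Only numpy, scipy, OpenCV 4.12 (cv2) and the standard library are available. Lean on these libraries where they do the work, as an engineer would, in place of code of your own. Each camera call takes 0.05 s, during which the arm holds its last target. There are 200 camera calls.

### The job

Draw the wooden ball massager out of its steel cup, leaving the cup standing in its place, and lay it down flat in the clear case without dropping it; let go of it, then slide the case's lid fully shut over it. Leave the flat-headed back scratcher in the other cup and everything else where it is.

Things in the scene. Friction and masses are not known exactly. Their poses are not given: they have to be found in the camera images.
- massager: Wooden ball massager, 200 mm long, 110 g: 20 mm round shaft (bare from z 36 to 161 mm), 36 mm foot ball centred at z 18, 40 mm head ball centred at z 180. Origin at the bottom of the foot ball, +z along the shaft to the head. Starts head up in 'cup', leaning about 34 degrees from vertical away from the robot.
- massager_mid (a point): Middle of the massager's shaft axis, 100 mm from its foot and near its mass centre. At the start the massager rests on the cup's rim just above this, so only the shaft from 118 to 161 mm stands clear of the rim.
- massager_foot (a point): Bottom of the massager's foot ball (same as its origin).
- cup: The massager's cup: upright, loose, plain steel, 90 mm across, 100 mm high, walls 4 mm, floor 5 mm thick, 0.5 kg. Origin at the centre of its underside, z up, x the horizontal direction in which the massager leans.
- other_cup: A second, identical steel cup with the back scratcher in it; the two cups may stand either way round. Origin at the centre of its underside.
- scratcher: Wooden back scratcher leaning in the other cup: the same 20 mm shaft and 36 mm foot ball, but a flat head 44 x 12 x 45 mm instead of a ball; 200 mm long, origin at its foot, z along the shaft. To be left alone.
- case: Clear plastic case fixed to the bench, open at the top, 260 (x) x 140 (y) x 56 mm high outside, walls and floor 5 mm; low lid guides on its two short ends reach z 64. Origin at the centre of its underside, x along its long side, z up.
- lid (a joint): Sliding lid of the case, in m: 0 shut, grows as the lid slides to the case's -y side, at most 0.125. It starts 0.105 to 0.12 open, leaving a gap at least 100 mm wide along the case's +y wall. It moves stiffly (about 1.5 N) and stays where it is left.
- lid_grip (a point): Top middle of the lid's white grip ridge: 80 mm long (case x), 12 mm thick (case y), rising 22 mm above the clear 4 mm lid, whose upper face is at z 61 mm of the case (ridge top at 83). It stands 20 mm to the -y side of the lid's middle and moves with the lid.
- ring: Red silicone ring lying in front of the cups, 58 mm across, 14 mm high; bystander.
- exerciser: Chrome finger exerciser, 70 x 30 x 60 mm, standing beyond the cups; bystander. Origin at the centre of its underside.
- jar: Closed glass jar, 60 mm across, 80 mm high, beyond the cups and case; bystander. Origin at the centre of its underside.
- spin_top: Dark wooden spinning top, 60 mm across, 60 mm high, standing to the left of the cups nearer the robot; bystander. Origin at the centre of its underside.
Mind the look-alikes: they are no part of the job. Leave any blue or red look-alike of the massager alone.

How it is judged:
On the way, in this order (a step that is already met when the one before it is completed fails the run):
1. the massager is out of the cup: its foot is higher than the rim, and the cup stands (z of massager_foot in the frame of cup above 0.101 m and angle between cup's own z axis and vertical below 0.1 rad and distance of cup from where it was at the start of the episode below 0.05 m), for 0.1 s.
2. the massager lies flat in the case, let go, while the lid is still open (z of massager_mid in the frame of case between 0.005 and 0.04 m and x of massager_mid in the frame of case between -0.04 and 0.04 m and y of massager_mid in the frame of case between -0.062 and 0.062 m and angle between massager's own z axis and vertical between 1.4 and 1.74 rad and value of joint lid above 0.08 m and contact force between the fingers and massager below 0.1 N and linear speed of massager below 0.03 m/s), for 0.2 s.
At the end, for the whole second after the job is handed in: The massager lies flat in the case (shaft within 10 degrees of level, its middle inside the case and under 40 mm above its underside), released and at rest; the lid is shut to within 6 mm; the massager's cup stands upright within 50 mm of where it stood (z of massager_mid in the frame of case between 0.005 and 0.04 m and x of massager_mid in the frame of case between -0.04 and 0.04 m and y of massager_mid in the frame of case between -0.062 and 0.062 m and angle between massager's own z axis and vertical between 1.4 and 1.74 rad and value of joint lid below 0.006 m and linear speed of massager below 0.03 m/s and angle between cup's own z axis and vertical below 0.1 rad and distance of cup from where it was at the start of the episode below 0.05 m); the robot touches nothing.
It fails at once if the massager is dropped (moves faster than 0.8 m/s while not held) (linear speed of massager above 0.8 m/s and contact force between the fingers and massager below 0.2 N).
It fails at once if the massager's cup is tipped by more than 30 degrees (angle between cup's own z axis and vertical above 0.52 rad).
It fails at once if the other cup, the back scratcher, the ring, the exerciser, the jar or the spinning top is moved by more than 40 mm (distance of any of other_cup, scratcher, ring, exerciser, jar, spin_top from where it was at the start of the episode above 0.04 m).
It also fails if it takes over 51 s, if anything falls off the work surface, if the arm or the gripper's body presses on something with over 40 N, if the wrist force passes 120 N, or if a joint passes its speed limit or range.

## Working session

There is one attempt and no reset: what is moved stays moved. The work goes in short steps, Python scripts to look and compute and a tool call to move; the robot and the scene stay as the last step left them, time stands still between calls to the robot, and variables do not carry over. Pictures are saved under pics/ and viewed, at most 10 in all, crops included, and the job is handed in when it is done.

Besides the shell and the picture viewer there is one more tool, called after ">>>" as name(argument=value, ...), one argument or row to a line, values as JSON. carry_out: Moves the arm, as the interface text tells. Its arguments: {"type":"object","properties":{"steps":{"type":"array","items":{"type":"array","items":{"type":"number"}}},"squeeze":{"type":"number"}},"required":["steps"]}

```bash
mkdir -p pics; cat > h.py <<'E'
import numpy as np, cv2
from bench import ctrl
from scipy.spatial.transform import Rotation as R
def ray(im,u,v):
    d=np.linalg.inv(im["camera_matrix"])@[u,v,1]; T=np.array(im["cam_to_world"]); return T[:3,3],T[:3,:3]@d
def plane(im,u,v,z):
    o,d=ray(im,u,v); return o+d*(z-o[2])/d[2]
def proj(im,p):
    T=np.linalg.inv(np.array(im["cam_to_world"])); c=T[:3,:3]@np.array(p)+T[:3,3]; q=im["camera_matrix"]@c; return q[:2]/q[2]
def tri(a,ua,b,ub):
    o1,d1=ray(a,*ua);o2,d2=ray(b,*ub)
    s=np.linalg.lstsq(np.c_[d1,-d2],o2-o1,rcond=None)[0]; p,q=o1+s[0]*d1,o2+s[1]*d2
    return (p+q)/2,np.linalg.norm(p-q)
def get(n,save=None):
    im=ctrl.get_image(n)
    for k in list(im):
        im[k]=np.array(im[k])
    if n=="wrist":
        s=ctrl.get_state(); T=np.eye(4); T[:3,:3]=R.from_rotvec(s["tool_rot"]).as_matrix(); T[:3,3]=s["position"]; im["cam_to_world"]=T@im["T_tool_cam"]
    if save: cv2.imwrite("pics/"+save+".png",im["pixels"][:,:,::-1]); np.savez("pics/"+save,**im)
    return im
E
python3 - <<'E'
from h import *
s=ctrl.get_state(); print(s)
for n in("scene","top"):
    im=get(n,n+"0"); print(n,im["camera_matrix"].round(1).tolist(),im["cam_to_world"].round(3).tolist())
E
```

```text
{'time': 0.0, 'joint_positions': array([-1.27189616,  0.3218448 , -0.07008968,  1.45168964,  0.02262659,
        1.37079426, -0.05691168]), 'qd': array([ 1.94640903e-04, -4.66868430e-05,  9.62327715e-04, -5.19145567e-04,
        7.88856913e-04,  6.02894521e-04,  6.78968569e-04]), 'joint_torque': array([ 6.76573363e-04, -4.91301906e+01, -4.03652675e-01, -3.12525272e+01,
       -6.38778205e-02,  4.42644081e-02,  2.23811849e-04]), 'position': array([0.18252459, 0.62326233, 0.22144006]), 'tool_rot': array([-4.45785182e-01, -3.10964680e+00,  3.05157595e-03]), 'ft_force': array([ 0.74278705, -0.067919  , -0.19160765]), 'torque': array([ 0.05336128,  0.03782837, -0.01913501]), 'grip_force': 0.0, 'grip_width': 1.0007410238682877}
scene [[475.7, 0.0, 278.3], [0.0, 475.7, 203.1], [0.0, 0.0, 1.0]] [[0.055, 0.692, -0.72, 1.294], [0.998, -0.041, 0.037, 0.081], [-0.003, -0.721, -0.693, 0.849], [0.0, 0.0, 0.0, 1.0]]
top [[418.1, 0.0, 278.3], [0.0, 418.1, 205.3], [0.0, 0.0, 1.0]] [[0.009, -0.998, 0.066, 0.432], [-1.0, -0.008, 0.015, 0.115], [-0.015, -0.066, -0.998, 1.063], [0.0, 0.0, 0.0, 1.0]]
```

View pics/scene0.png

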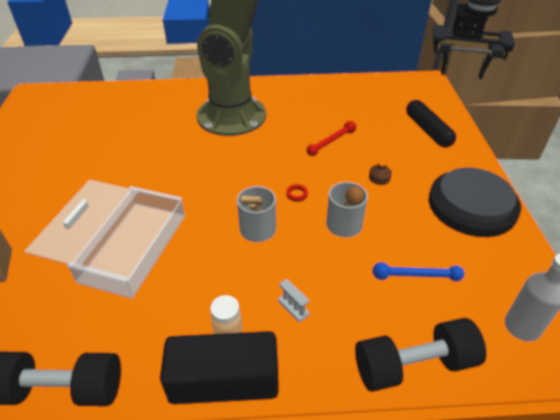

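View pics/top0.png

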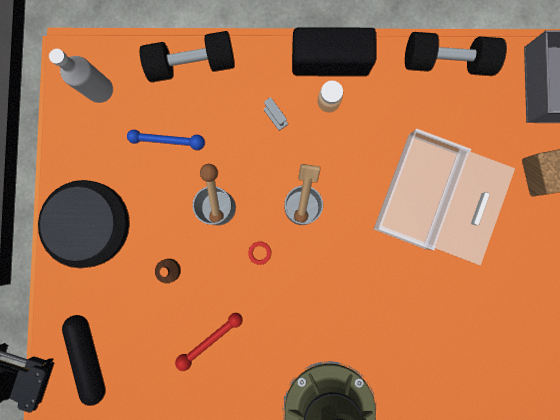

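The top view shows the massager in the left cup at about (215,207) with its head at (208,172). The scratcher cup is at (303,207), and the case is open to the left with its white ridge at (481,209). Next I'll measure these.

```bash
python3 - <<'E'
from h import *
t=dict(np.load("pics/top0.npz"));s=dict(np.load("pics/scene0.npz"))
def blobs(im,box,f):
    x0,y0,x1,y1=box; c=im["pixels"][y0:y1,x0:x1].astype(int); m=f(c).astype(np.uint8)
    n,l,st,ce=cv2.connectedComponentsWithStats(m); i=1+np.argmax(st[1:,4]); return m,ce[i]+[x0,y0],st[i],(np.argwhere(l==i)[:,::-1]+[x0,y0]).astype(np.float32)
# ridge
W=lambda c:(c.min(2)>205)
rt=blobs(t,(460,180,505,240),W); rs=blobs(s,(55,190,100,235),W)
print("ridge",rt[1],rt[2],cv2.minAreaRect(rt[3]),rs[1],rs[2],tri(t,rt[1],s,rs[1]),plane(t,*rt[1],.08))
for n,im,p in(("t",t,[(208,172),(215,216),(217,200),(212,190),(195,207),(160,180)]),("s",s,[(355,195),(340,200),(345,220),(400,240)])):
    print(n,[im["pixels"][v,u].tolist() for u,v in p])
a=cv2.resize(t["pixels"][120:275,365:525],None,fx=5,fy=5,interpolation=cv2.INTER_CUBIC)[:600]
a=cv2.resize(t["pixels"][120:270,370:520],(600,600),interpolation=cv2.INTER_CUBIC)
b=cv2.resize(t["pixels"][155:230,190:240],(200,300),interpolation=cv2.INTER_CUBIC)
c=cv2.resize(s["pixels"][175:250,320:370],(200,300),interpolation=cv2.INTER_CUBIC)
cv2.imwrite("pics/crop.png",np.hstack([a,np.vstack([b,c])])[:,:,::-1])
E
```

```text
ridge [481.46853147 208.31468531] [ 15  13  14  32 143] ((481.4615478515625, 208.30770874023438), (4.305105686187744, 32.5573616027832), 19.653823852539062) [ 74.45454545 210.88181818] [  9  10  22  23 110] (array([ 0.49414565, -0.34664079,  0.07909235]), np.float64(0.0008038870426289988)) [ 0.49404864 -0.34577303  0.08      ]
t [[139, 94, 64], [139, 93, 65], [96, 84, 69], [137, 113, 84], [58, 61, 62], [224, 126, 65]]
s [[144, 95, 54], [102, 108, 107], [98, 103, 102], [236, 128, 10]]
```

View pics/crop.png

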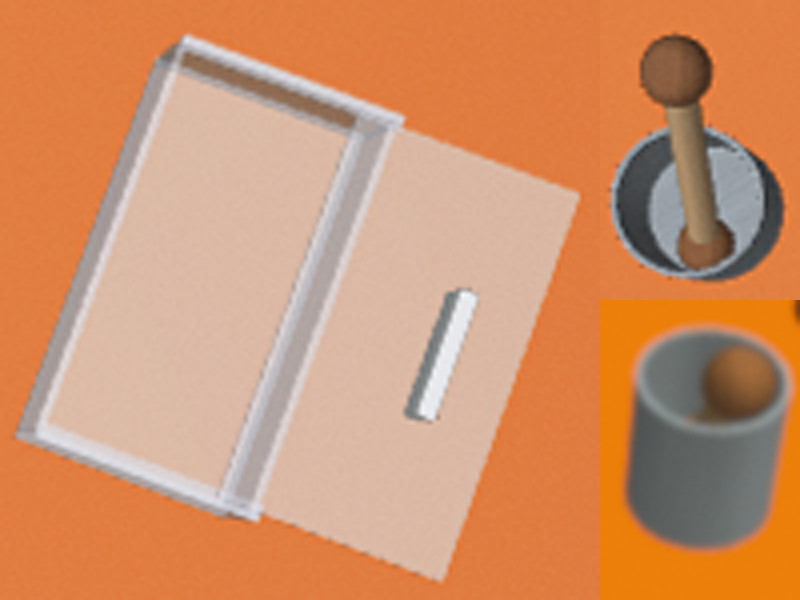

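The crop shows the lid corners, ridge, head ball (208.8,172.5), foot ball (216.8,215.8) and cup rim centre (212.8,205.8). Now I'll compute positions from these.

```bash
python3 - <<'E'
from h import *
np.set_printoptions(precision=4,suppress=True)
t=dict(np.load("pics/top0.npz"));s=dict(np.load("pics/scene0.npz"))
# brown head ball masks
def ball(im,box):
    x0,y0,x1,y1=box;c=im["pixels"][y0:y1,x0:x1].astype(int)
    hsv=cv2.cvtColor(im["pixels"][y0:y1,x0:x1],cv2.COLOR_RGB2HSV)
    m=((hsv[...,1]>110)&(hsv[...,2]<180)).astype(np.uint8); m=cv2.morphologyEx(m,cv2.MORPH_OPEN,np.ones((5,5),np.uint8))
    cs=max(cv2.findContours(m,0,1)[0],key=cv2.contourArea);(u,v),r=cv2.minEnclosingCircle(cs);return np.array([u+x0,v+y0]),r
bt=ball(t,(192,155,228,188));bs=ball(s,(335,180,372,210));print(bt,bs)
head,e=tri(t,bt[0],s,bs[0]);print("head",head,e)
foot=plane(t,216.75,215.75,.023);print("foot ball",foot,"dist",np.linalg.norm(head-foot))
cup=plane(t,212.75,205.75,.1);print("cup",cup)
a=(head-foot)/np.linalg.norm(head-foot);print("axis",a,"lean",np.degrees(np.arccos(a[2])),"az",np.degrees(np.arctan2(a[1],a[0])))
print("scene head reproj",proj(s,head),proj(t,head))
g=lambda u,v,z:plane(t,370+u/4,120+v/4,z)
A,B=g(580,193,.061),g(443,580,.061);print("lid -y corners",A,B,"len",np.linalg.norm(A-B))
x=(A-B)[:2]/np.linalg.norm((A-B)[:2]);yaw=np.arctan2(x[1],x[0]);y=np.array([-x[1],x[0]]);print("yaw lid",np.degrees(yaw))
r=plane(t,481.47,208.31,.083)[:2]
C,D=g(183,38,.062)[:2],g(403,120,.062)[:2];E_,F=g(38,432,.058)[:2],g(258,518,.058)[:2]
print("edges rel ridge in case axes")
for n,p in(("A",A),("B",B),("C",C),("D",D),("E",E_),("F",F)):
    d=p[:2]-r;print(n,d@x,d@y)
print("ridge",r,"x",x,"y",y)
st=ctrl.get_state();print(R.from_rotvec(st["tool_rot"]).as_matrix())
E
```

```text
(array([208.5, 172.5]), 9.300638198852539) (array([353.8  , 196.125]), 9.669931411743164)
head [0.5629 0.281  0.1553] 0.00202367553170001
foot ball [0.4736 0.2837 0.023 ] dist 0.159666854196319
cup [0.4936 0.2808 0.1   ]
axis [ 0.5592 -0.0164  0.8288] lean 34.01961570931857 az -1.682193539135975
scene head reproj [354.2768 196.0667] [208.9653 172.5545]
lid -y corners [ 0.5921 -0.4367  0.061 ] [ 0.361  -0.3499  0.061 ] len 0.2468232006923106
yaw lid -20.57643606975743
edges rel ridge in case axes
A 0.12441017646904229 -0.05187709496792135
B -0.12241302422326832 -0.05187709496792135
C 0.12826014789052936 0.2014844370755607
D 0.12816021085758397 0.06151874367367557
E -0.125981943244177 0.20008423699311714
F -0.12700272001684204 0.06076480916462571
ridge [ 0.4939 -0.3444] x [ 0.9362 -0.3515] y [0.3515 0.9362]
[[-0.9597  0.281  -0.0004]
 [ 0.281   0.9597 -0.0017]
 [-0.0001 -0.0017 -1.    ]]
```

```bash
python3 - <<'E'
from h import *
np.set_printoptions(precision=3,suppress=True)
az=-1.7
for T in(40,45,50,56):
    r=R.from_rotvec(np.radians(-T)*np.array([-np.sin(np.radians(az)),np.cos(np.radians(az)),0]))*R.from_euler("z",14.6,degrees=True)
    print(T,np.degrees(r.as_rotvec()))
E
```

```text
40 [ -6.274 -39.611  14.001]
45 [ -7.058 -44.561  13.84 ]
50 [ -7.842 -49.511  13.66 ]
56 [ -8.783 -55.451  13.416]
```

>>> carry_out(
  steps=[
    [6.3,-49.6,14,27.7,-33.4,6,0.7],
    [6.3,-49.6,14,27.7,-33.4,6,0.7],
    [6.3,-49.6,14,27.7,-33.4,6,0.7],
    [6.3,-49.6,14,27.7,-33.4,6,0.7],
    [6.3,-49.6,14,27.7,-33.4,6,0.7],
    [6.3,-49.6,14,27.7,-33.4,6,0.7],
    [6.3,-49.6,14,27.7,-33.4,6,0.7],
    [6.3,-49.6,14,27.7,-33.4,6,0.7],
    [6.3,-49.6,14,27.7,-33.4,6,0.7],
    [6.3,-49.6,14,27.7,-33.4,6,0.7],
    [6.3,-49.6,14,27.7,-33.4,6,0.7],
    [6.3,-49.6,14,27.7,-33.4,6,0.7],
  ],
)

```text
time: 1.3
position: [0.4633, 0.3214, 0.2428]
tool_rot: [0.04, 2.303, 0.223]
ft_force: [2.4, -2.1, 1.0]
grip_width: 0.698
grip_force: 0.0
```

```bash
cat >> h.py <<'E'
def dirs(az,T):
    az,T=np.radians([az,T]); z=np.array([np.sin(T)*np.cos(az),np.sin(T)*np.sin(az),-np.cos(T)]); y=np.array([-np.sin(az),np.cos(az),0]); return np.c_[np.cross(y,z),y,z]
def delta(Rt,p,R0=None,p0=None):
    s=ctrl.get_state(); R0=R.from_rotvec(s["tool_rot"]) if R0 is None else R0; p0=s["position"] if p0 is None else p0
    print("turn",np.degrees((R.from_matrix(Rt)*R0.inv()).as_rotvec()).round(2),"shift",(100*(np.array(p)-p0)).round(2))
E
python3 - <<'E'
from h import *
M=dirs(-1.7,50);G=np.array([.5416,.2816,.1238]);z=M[:,2]
delta(M,G-.077*z);delta(M,G+.013*z)
print(z,R.from_rotvec(ctrl.get_state()["tool_rot"]).as_matrix().round(3),ctrl.get_state()["joint_positions"].round(2))
E
```

```text
turn [-10.01  -2.21  -4.32] shift [ 1.94 -3.8  -6.95]
turn [-10.01  -2.21  -4.32] shift [  8.83  -4.01 -12.74]
[ 0.76570728 -0.02272566 -0.64278761] [[-0.676 -0.042  0.736]
 [ 0.1    0.984  0.148]
 [-0.73   0.174 -0.661]] [-0.85 -0.3  -0.15  2.29  0.89  0.71 -0.04]
```

>>> carry_out(
  steps=[
    [-10,-2.2,-4.3,2,-3.8,-5,0.7],
    [-10,-2.2,-4.3,2,-3.8,-6,0.7],
    [-10,-2.2,-4.3,2,-3.8,-7,0.7],
    [-10,-2.2,-4.3,2,-3.8,-7,0.7],
    [-10,-2.2,-4.3,2,-3.8,-7,0.7],
    [-10,-2.2,-4.3,2,-3.8,-7,0.7],
  ],
)

```text
time: 1.9
position: [0.4775, 0.2939, 0.1728]
tool_rot: [0.017, 2.279, 0.004]
ft_force: [-0.1, 0.6, 0.8]
grip_width: 0.698
grip_force: 0.0
```

```bash
python3 - <<'E'
from h import *
M=dirs(-1.7,50);G=np.array([.5416,.2816,.1238]);z=M[:,2]
delta(M,G-.077*z);delta(M,G+.013*z);s=ctrl.get_state()
print(R.from_rotvec(s["tool_rot"]).as_matrix().round(3),s["joint_positions"].round(2),s["qd"].round(2))
im=get("wrist","w1")
E
```

```text
turn [-0.48 -0.56 -1.08] shift [ 0.51 -1.05  0.05]
turn [-0.48 -0.56 -1.08] shift [ 7.4  -1.26 -5.74]
[[-0.65   0.011  0.76 ]
 [ 0.013  1.    -0.003]
 [-0.76   0.008 -0.65 ]] [-0.85 -0.13 -0.19  2.32  1.11  0.8  -0.26] [-0.   -0.01 -0.   -0.    0.    0.   -0.  ]
```

View pics/w1.png

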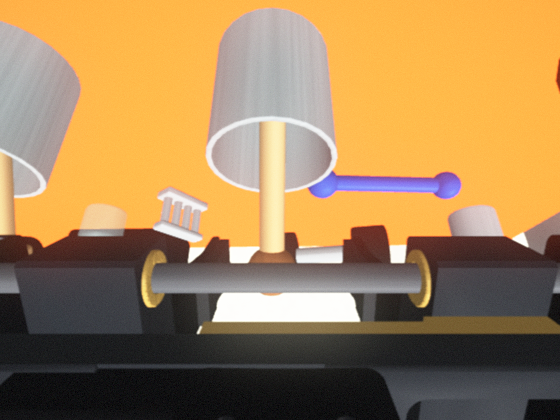

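The wrist view shows the shaft nearly vertical at column ~272 between the open fingers, with the cup rim centred near (271,155). I'll check that against my estimate.

```bash
python3 - <<'E'
from h import *
w=dict(np.load("pics/w1.npz"));G=np.array([.5416,.2816,.1238]);a=np.array([.5592,-.0164,.8288])
for k in(-.01,-.03,-.06): print(proj(w,G+k*a).round(1))
c=w["pixels"].astype(int)
for v in(140,170,200,225):
    m=np.where((c[v,240:310,0]>170)&(c[v,240:310,2]<175)&(c[v,240:310,0]-c[v,240:310,2]>50)&(c[v,240:310,2]>40))[0]+240; print(v,m.min(),m.max())
print(proj(w,[.4936,.2808,.1]))
E
```

```text
[270.3 210.3]
[270.2 184.9]
[270.1 145.6]
140 260 284
170 259 284
200 240 309
225 240 309
[265.82339459 163.36243952]
```

>>> carry_out(
  steps=[
    [-0.5,-0.6,-1,0.5,-1.0,0,0.7],
    [-0.5,-0.6,-1,2,-1.1,-1.2,0.7],
    [-0.5,-0.6,-1,3.6,-1.1,-2.5,0.7],
    [-0.5,-0.6,-1,5.2,-1.1,-3.9,0.7],
    [-0.5,-0.6,-1,6.4,-1.2,-4.9,0.7],
    [-0.5,-0.6,-1,7.4,-1.2,-5.7,0.7],
    [-0.5,-0.6,-1,7.4,-1.2,-5.7,0.7],
    [-0.5,-0.6,-1,7.4,-1.2,-5.7,0.7],
  ],
)

```text
time: 2.75
position: [0.5514, 0.281, 0.115]
tool_rot: [0.032, 2.269, -0.018]
ft_force: [0.6, -0.8, 0.5]
grip_width: 0.701
grip_force: 0.0
```

```bash
python3 - <<'E'
from h import *
M=dirs(-1.7,50);G=np.array([.5416,.2826,.1238]);z=M[:,2]
delta(M,G+.013*z);s=ctrl.get_state();print(s["ft_force"])
im=get("wrist","w2");get("scene","s2");
E
```

```text
turn [ 0.11 -0.01 -0.02] shift [0.02 0.13 0.05]
[ 0.64290555 -0.81464862  0.52700988]
```

View pics/w2.png

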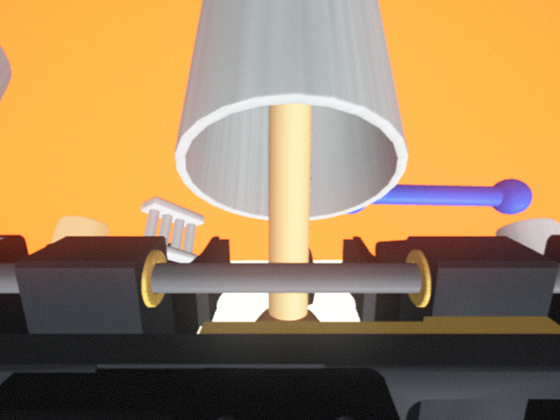

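The shaft (column 289) sits about midway between the fingers (midline ~286), clear of the rim. I'll close the gripper.

>>> carry_out(
  steps=[
    [0,0,0,0,0.1,0,0.4],
    [0,0,0,0,0.1,0,0.15],
    [0,0,0,0,0.1,0,0.1],
    [0,0,0,0,0.1,0,0.1],
    [0,0,0,0,0.1,0,0.1],
    [0,0,0,0,0.1,0,0.1],
  ],
  squeeze=40,
)

```text
time: 3.45
position: [0.5514, 0.2823, 0.1147]
tool_rot: [0.032, 2.269, -0.017]
ft_force: [-0.2, -0.1, -0.1]
grip_width: 0.242
grip_force: 0.0
```

>>> carry_out(
  steps=[
    [0,0,0,0,0,0,0],
    [0,0,0,0,0,0,0],
    [0,0,0,0,0,0,0],
  ],
  squeeze=40,
)

```text
time: 3.75
position: [0.5514, 0.2823, 0.1147]
tool_rot: [0.032, 2.269, -0.017]
ft_force: [0.6, 0.1, -1.2]
grip_width: 0.216
grip_force: 40.0
```

>>> carry_out(
  steps=[
    [0,0,0,0.2,0,0.8,0],
    [0,0,0,0.5,0,2,0],
    [0,0,0,0.9,0,3.5,0],
    [0,0,0,1.3,0,5,0],
    [0,0,0,1.7,0,7,0],
    [0,0,0,2.1,0,9,0],
    [0,0,0,2.5,0,11,0],
    [0,0,0,2.5,0,13,0],
    [0,0,0,2.5,0,14,0],
    [0,0,0,2.5,0,14,0],
    [0,0,0,2.5,0,14,0],
  ],
)

```text
time: 4.85
position: [0.5759, 0.282, 0.2535]
tool_rot: [0.032, 2.27, -0.018]
ft_force: [0.2, -1.1, -0.8]
grip_width: 0.219
grip_force: 40.0
```

```bash
python3 - <<'E'
from h import *
s=ctrl.get_state();print(s["joint_positions"].round(2));t=get("top","t3")["pixels"];c=get("scene","s3")["pixels"]
cv2.imwrite("pics/c3.png",np.vstack([cv2.resize(t[130:260,120:340],(700,414))[:300],cv2.resize(c[90:270,200:480],(700,450))[:300]])[:,:,::-1])
E
```

```text
[-0.75 -0.1  -0.09  2.12  1.    0.76  0.06]
```

View pics/c3.png

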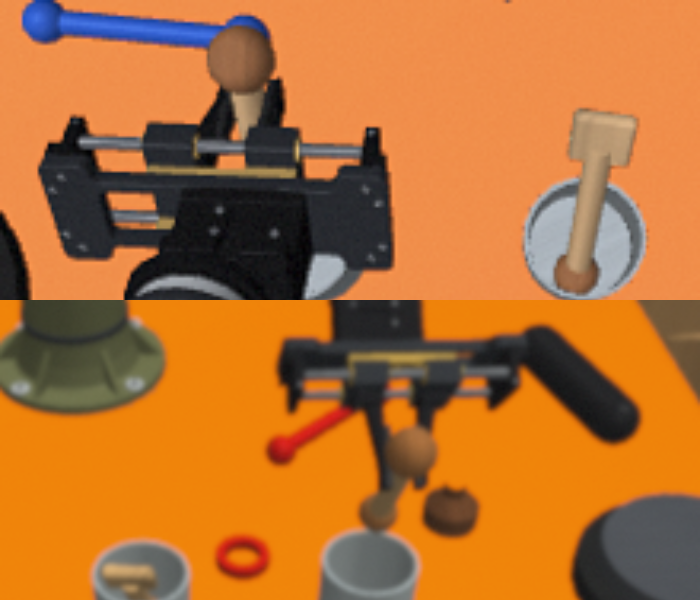

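The massager is out of the cup, which still stands (foot ball above the cup in the lower view; scratcher untouched). Next I'll compute the flatten and transfer move.

```bash
python3 - <<'E'
from h import *
M=dirs(-20.6,-6);delta(M,[.5836,-.2241,.27]);delta(dirs(-1.7,-6),[.5836,.282,.27])
E
```

```text
turn [ 11.    55.02 -17.51] shift [  0.78 -50.59   1.71]
turn [ 1.81 55.84 -0.14] shift [0.78 0.02 1.71]
```

>>> carry_out(
  steps=[
    [0,5,0,0,0,0.5,0],
    [0,12,0,0,0,1,0],
    [0.6,19,0,0,0,2,0],
    [0.9,26,0,0,0,2,0],
    [1.2,33,0,0,0,2,0],
    [1.5,40,0,0.2,0,2,0],
    [1.7,47,0,0.4,0,2,0],
    [1.8,53,0,0.6,0,2,0],
    [1.8,56,0,0.8,0,2,0],
    [1.8,56,0,0.8,0,2,0],
    [1.8,56,0,0.8,0,2,0],
  ],
)

```text
time: 6.05
position: [0.5842, 0.2821, 0.2731]
tool_rot: [-0.044, -3.035, -0.003]
ft_force: [0.1, 0.3, -0.8]
grip_width: 0.217
grip_force: 40.0
```

>>> carry_out(
  steps=[
    [0,0,0,0,-2,0,0],
    [0,0,0,0,-6,0,0],
    [0,0,-3,0,-10,0,0],
    [0,0,-6,0,-14,0,0],
    [0,0,-9,0,-18,0,0],
    [0,0,-12,0,-22,0,0],
    [0,0,-15,0,-26,0,0],
    [0,0,-18,0,-30,0,0],
    [0,0,-19,0,-35,0,0],
    [0,0,-19,0,-39,0,0],
    [0,0,-19,0,-42,0,0],
    [0,0,-19,0,-44,0,0],
  ],
)

```text
time: 7.25
position: [0.5823, -0.1617, 0.2756]
tool_rot: [-0.55, -2.989, -0.03]
ft_force: [0.0, 0.0, -1.3]
grip_width: 0.221
grip_force: 40.0
```

```bash
python3 - <<'E'
from h import *
M=dirs(-20.6,-6);delta(M,[.5836,-.2241,.27]);s=ctrl.get_state();print(s["position"],s["joint_positions"].round(2))
E
```

```text
turn [-0.04  0.07  0.27] shift [ 0.13 -6.24 -0.56]
[ 0.5823385  -0.16172594  0.27564055] [-0.1   0.3   0.43  1.41 -0.13  1.57  1.53]
```

>>> carry_out(
  steps=[
    [0,0,0.3,0.1,-3,-2,0.0],
    [0,0,0.3,0.1,-6.2,-5,0],
    [0,0,0.3,0.1,-6.2,-8,0],
    [0,0,0.3,0.1,-6.2,-11,0],
    [0,0,0.3,0.1,-6.2,-13,0],
    [0,0,0.3,0.1,-6.2,-13.5,0],
    [0,0,0.3,0.1,-6.2,-13.5,0],
  ],
)

```text
time: 7.95
position: [0.5844, -0.2196, 0.1399]
tool_rot: [-0.536, -2.99, -0.032]
ft_force: [0.7, 0.2, -0.5]
grip_width: 0.22
grip_force: 40.0
```

```bash
python3 - <<'E'
from h import *
M=dirs(-20.6,-6);delta(M,[.5836,-.2241,.012]);s=ctrl.get_state();print(s["position"],s["ft_force"])
t=get("top","t4")["pixels"];c=get("scene","s4")["pixels"]
cv2.imwrite("pics/c4.png",np.hstack([cv2.resize(t[110:280,360:530],(400,400)),cv2.resize(c[120:320,0:200],(400,400))])[:,:,::-1])
E
```

```text
turn [-0.14 -0.03 -0.26] shift [ -0.08  -0.45 -12.79]
[ 0.58438377 -0.21959609  0.13994828] [ 0.70956759  0.24484928 -0.51110917]
```

View pics/c4.png

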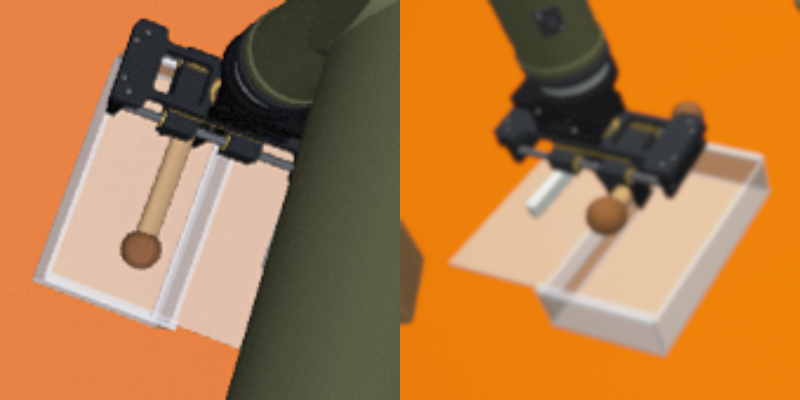

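The massager is held level over the gap. The foot ball shows at (420,216) in the top view and (143.5,176) in scene, and the head at (103.5,227.5) in scene. I'll check its attitude with those.

```bash
python3 - <<'E'
from h import *
np.set_printoptions(precision=4,suppress=True)
t=dict(np.load("pics/t4.npz"));s=dict(np.load("pics/s4.npz"))
f,e=tri(t,(419.9,215.8),s,(143.5,175.5));print("foot c",f,e)
M=dirs(-20.6,-6);G=np.array([.5844,-.2196,.14])-.013*M[:,2]
x=np.array([.9362,-.3515,0])
print("expected foot",G-.124*x,"head",G+.038*x, "foot px",proj(t,G-.124*x),proj(s,G-.124*x),"head px",proj(s,G+.038*x))
E
```

```text
foot c [ 0.4718 -0.1772  0.1584] 0.00033963302089812773
expected foot [ 0.4696 -0.1765  0.1529] head [ 0.6212 -0.2334  0.1529] foot px [418.8723 216.943 ] [144.515  176.7012] head px [104.7883 227.068 ]
```

>>> carry_out(
  steps=[
    [0,0,0,-0.1,-0.5,-2,0],
    [0,0,0,-0.1,-0.5,-4.5,0],
    [0,0,0,-0.1,-0.5,-7,0],
    [0,0,0,-0.1,-0.5,-9,0],
    [0,0,0,-0.1,-0.5,-10.5,0],
    [0,0,0,-0.1,-0.5,-11.3,0],
    [0,0,0,-0.1,-0.5,-11.8,0],
    [0,0,0,-0.1,-0.5,-12.2,0],
    [0,0,0,-0.1,-0.5,-12.2,0],
  ],
)

```text
time: 8.95
position: [0.5846, -0.2248, 0.018]
tool_rot: [-0.537, -2.991, -0.031]
ft_force: [-0.5, 0.3, -1.1]
grip_width: 0.219
grip_force: 40.0
```

>>> carry_out(
  steps=[
    [0,0,0,0,0,-0.2,0],
    [0,0,0,0,0,-0.3,0],
    [0,0,0,0,0,-0.4,0],
    [0,0,0,0,0,-0.4,0],
    [0,0,0,0,0,-0.4,0],
  ],
  squeeze=20,
)

```text
time: 9.45
position: [0.5844, -0.2247, 0.0138]
tool_rot: [-0.537, -2.99, -0.031]
ft_force: [-0.8, 1.1, -1.2]
grip_width: 0.226
grip_force: 20.0
```

>>> carry_out(
  steps=[
    [0,0,0,0,0,-0.1,0],
    [0,0,0,0,0,-0.2,0],
    [0,0,0,0,0,-0.3,0],
    [0,0,0,0,0,-0.3,0],
  ],
  squeeze=10,
)

```text
time: 9.85
position: [0.5842, -0.2247, 0.0105]
tool_rot: [-0.537, -2.99, -0.031]
ft_force: [-0.3, -0.7, -1.4]
grip_width: 0.222
grip_force: 10.0
```

>>> carry_out(
  steps=[
    [0,0,0,0,0,-0.2,0],
    [0,0,0,0,0,-0.2,0],
    [0,0,0,0,0,-0.2,0.26],
    [0,0,0,0,0,-0.2,0.35],
    [0,0,0,0,0,-0.2,0.5],
    [0,0,0,0,0,-0.2,0.5],
    [0,0,0,0,0,-0.2,0.5],
  ],
)

```text
time: 10.55
position: [0.5843, -0.2247, 0.0086]
tool_rot: [-0.537, -2.99, -0.031]
ft_force: [-0.5, 0.1, -0.9]
grip_width: 0.473
grip_force: 0.0
```

>>> carry_out(
  steps=[
    [0,0,0,0,0,0,0.5],
    [0,0,0,0,0,0,0.5],
    [0,0,0,0,0,1,0.5],
    [0,0,0,0,0,3,0.5],
    [0,0,0,0,0,6,0.5],
    [0,0,0,0,0,10,0.5],
    [0,0,0,0,0,14,0.5],
    [0,0,0,0,0,17,0.5],
    [0,0,0,0,0,17,0.5],
  ],
)

```text
time: 11.45
position: [0.587, -0.2262, 0.1851]
tool_rot: [-0.539, -3.0, -0.03]
ft_force: [0.1, -0.6, -0.9]
grip_width: 0.502
grip_force: 0.0
```

```bash
python3 - <<'E'
from h import *
t=get("top","t5")["pixels"];c=get("scene","s5")["pixels"]
cv2.imwrite("pics/c5.png",np.hstack([cv2.resize(t[110:280,360:530],(400,400)),cv2.resize(c[120:320,0:200],(400,400))])[:,:,::-1])
E
```

```text
(no output)
```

View pics/c5.png

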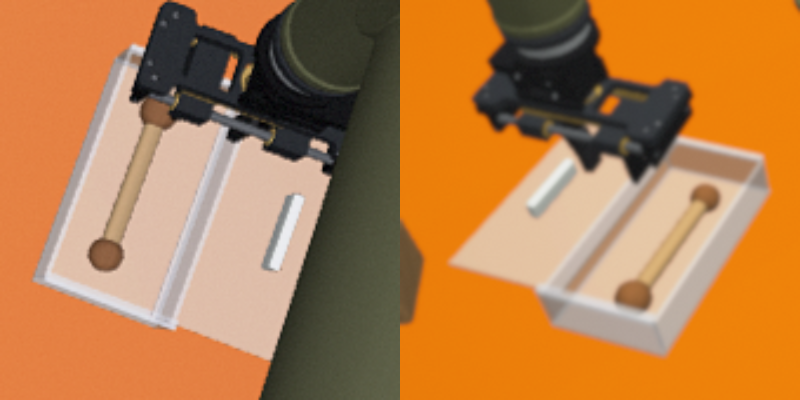

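The massager lies flat in the case, with balls at about (405,218) and (427,158) in the top view. The lid is still open, with its ridge at (480,208). Next is the ridge grasp.

```bash
python3 - <<'E'
from h import *
t=dict(np.load("pics/t5.npz"));s=dict(np.load("pics/s5.npz"))
x=np.array([.9362,-.3515]);y=np.array([.3515,.9362]);c=np.array([.541,-.222])
for u,v,z in((404.6,218.4,.024),(426.7,157.6,.024)):
    p=plane(t,u,v,z)[:2]-c;print(p@x,p@y)
a=s["pixels"][185:235,55:100].astype(int);m=np.argwhere(a.min(2)>205);print(m.mean(0)[::-1]+[55,185])
delta(dirs(-20.6,0),[.4939,-.3444,.15]);delta(dirs(-20.6,0),[.4939,-.3444,.068])
E
```

```text
-0.07939474977918184 0.01235395931262238
0.08309355100187597 0.012923625399388825
[ 74.5        210.82258065]
turn [-2.19 -5.49 -0.25] shift [ -9.09 -11.94  -3.01]
turn [-2.19 -5.49 -0.25] shift [ -9.09 -11.94 -11.21]
```

>>> carry_out(
  steps=[
    [-2.2,-5.5,-0.3,-3,-4,0,0.6],
    [-2.2,-5.5,-0.3,-6,-8,0,0.6],
    [-2.2,-5.5,-0.3,-9.1,-12,0,0.6],
    [-2.2,-5.5,-0.3,-9.1,-12,-2,0.6],
    [-2.2,-5.5,-0.3,-9.1,-12,-3,0.6],
    [-2.2,-5.5,-0.3,-9.1,-12,-3,0.6],
    [-2.2,-5.5,-0.3,-9.1,-12,-3,0.6],
  ],
)

```text
time: 12.25
position: [0.4943, -0.3428, 0.1479]
tool_rot: [-0.558, -3.088, -0.001]
ft_force: [0.3, -0.4, 0.2]
grip_width: 0.6
grip_force: 0.0
```

```bash
python3 - <<'E'
from h import *
delta(dirs(-20.6,0),[.4939,-.3444,.068]);print(ctrl.get_state()["joint_positions"].round(2))
E
```

```text
turn [-0.09 -0.2  -0.12] shift [-0.04 -0.16 -7.99]
[ 0.13  0.29  0.51  1.69 -0.15  1.21  1.89]
```

>>> carry_out(
  steps=[
    [0,0,0,0,-0.2,-2.5,0.6],
    [0,0,0,0,-0.2,-5,0.6],
    [0,0,0,0,-0.2,-7,0.6],
    [0,0,0,0,-0.2,-7.8,0.6],
    [0,0,0,0,-0.2,-7.8,0.4],
    [0,0,0,0,-0.2,-7.8,0.15],
    [0,0,0,0,-0.2,-7.8,0],
    [0,0,0,0,-0.2,-7.8,0],
    [0,0,0,0,-0.2,-7.8,0],
    [0,0,0,0,-0.2,-7.8,0],
    [0,0,0,0,-0.2,-7.8,0],
    [0,0,0,0,-0.2,-7.8,0],
  ],
  squeeze=20,
)

```text
time: 13.45
position: [0.4937, -0.3466, 0.0712]
tool_rot: [-0.563, -3.089, -0.0]
ft_force: [-0.7, 1.4, 2.3]
grip_width: 0.135
grip_force: 20.0
```

>>> carry_out(
  steps=[
    [0,0,0,0.4,1,0,0],
    [0,0,0,0.8,2.2,0,0],
    [0,0,0,1.3,3.5,0,0],
    [0,0,0,1.8,4.8,0,0],
    [0,0,0,2.3,6.1,0,0],
    [0,0,0,2.8,7.4,0,0],
    [0,0,0,3.2,8.5,0,0],
    [0,0,0,3.6,9.5,0,0],
    [0,0,0,3.8,10.1,0,0],
    [0,0,0,3.9,10.4,0,0],
    [0,0,0,3.9,10.4,0,0],
  ],
)

```text
time: 14.55
position: [0.5336, -0.2404, 0.0711]
tool_rot: [-0.56, -3.09, -0.002]
ft_force: [0.6, 1.1, 4.9]
grip_width: 0.138
grip_force: 20.0
```

>>> carry_out(
  steps=[
    [0,0,0,0.1,0.2,0,0],
    [0,0,0,0.15,0.4,0,0],
    [0,0,0,0.15,0.4,0,0],
  ],
)

```text
time: 14.85
position: [0.5342, -0.2387, 0.0711]
tool_rot: [-0.562, -3.089, 0.002]
ft_force: [-0.0, -3.6, 4.5]
grip_width: 0.134
grip_force: 20.0
```

>>> carry_out(
  steps=[
    [0,0,0,0.1,0.2,0,0],
    [0,0,0,0.15,0.4,0,0],
    [0,0,0,0.15,0.4,0,0],
  ],
)

```text
time: 15.15
position: [0.5343, -0.2386, 0.0711]
tool_rot: [-0.566, -3.088, 0.009]
ft_force: [-2.6, -9.5, 4.6]
grip_width: 0.133
grip_force: 20.0
```

The lid is hard against its stop, so it is shut. Next I back off the preload, release and retreat.

>>> carry_out(
  steps=[
    [0,0,0,-0.2,-0.5,0,0],
    [0,0,0,-0.2,-0.5,0,0],
    [0,0,0,-0.2,-0.5,0,0.3],
    [0,0,0,-0.2,-0.5,0,0.6],
    [0,0,0,-0.2,-0.5,0,0.6],
    [0,0,0,-0.2,-0.5,2,0.6],
    [0,0,0,-0.2,-0.5,6,0.6],
    [0,0,0,-0.2,-0.5,10,0.6],
    [0,0,0,-0.2,-0.5,15,0.6],
    [0,0,0,-0.2,-0.5,18,0.6],
    [0,0,0,-0.2,-0.5,18,0.6],
    [0,0,0,-0.2,-0.5,18,0.6],
  ],
)

```text
time: 16.35
position: [0.5335, -0.2393, 0.2508]
tool_rot: [-0.562, -3.089, -0.001]
ft_force: [-0.0, 0.1, -1.7]
grip_width: 0.598
grip_force: 0.0
```

```bash
python3 - <<'E'
from h import *
t=get("top","t6")["pixels"];c=get("scene","s6")["pixels"]
s=dict(np.load("pics/s6.npz"));print(proj(s,[.534,-.2407,.08]))
a=c[150:260,60:200].astype(int);m=(a.min(2)>205).astype(np.uint8);n,l,st,ce=cv2.connectedComponentsWithStats(m);i=1+np.argmax(st[1:,4]);p=ce[i]+[60,150];print(p,plane(s,*p,.08))
cv2.imwrite("pics/c6.png",np.hstack([cv2.resize(t[110:280,190:530],(400,200)),cv2.resize(c[120:320,0:400],(400,200))])[:,:,::-1])
E
```

```text
[117.89234276 221.17136811]
[132.58285303 235.11239193] [ 0.57861012 -0.20074022  0.08      ]
```

View pics/c6.png

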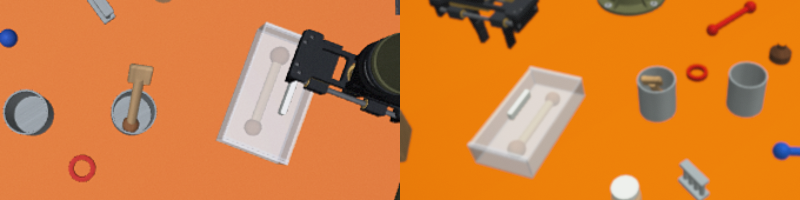

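The lid covers the case, the massager lies inside, both cups stand, and the ridge is near (118,223) in scene. I'll do one numeric ridge check before handing in.

```bash
python3 - <<'E'
from h import *
s=dict(np.load("pics/s6.npz"));a=s["pixels"][205:240,100:138].astype(int)
h=a.max(2)-a.min(2)
m=((h<30)&(a.min(2)>205)).astype(np.uint8);n,l,st,ce=cv2.connectedComponentsWithStats(m)
for i in range(1,n):
    if st[i,4]>15:
        p=ce[i]+[100,205];q=plane(s,*p,.08)[:2]-[.541,-.222];print(p,st[i],q@[.9362,-.3515],q@[.3515,.9362])
E
```

```text
[130.05367232 226.45762712] [ 16   0  22  35 354] 0.006380427998434185 0.014530239732130738
[118.00763359 221.12977099] [  8   4  21  25 131] -0.00017145274936987333 -0.019788626862048648
```

The ridge is at y = −0.0198 in the case frame, so the lid is shut.

```bash
python3 -c "
from bench import ctrl
print(ctrl.close_job())"
```

```text
the job is handed in; nothing more can be done
None
```

The massager is lying flat in the case with the lid fully shut, its cup is still standing in place, and nothing else looked disturbed; I handed the job in at about 16.5 s, with no verdict returned.

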